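Sort the worktop into tray, caddy and dish

ROBOT

A 7-joint arm with a two-finger parallel gripper is mounted at the origin on a cart in front of the work surface, level with it; the furniture and walls round the work are solid. World frame = base frame: x ahead of the robot, y to its left, z up, the work surface at z = 0. Lengths are in m, angles in degrees, forces in N, time in s.
With the tool pointing down it reaches from about 0.4 to 0.875 m from the base axis. Payload 4.4 kg.
Tool frame: the origin (TCP) lies between the finger pads; the fingertips stand 8 mm ahead of it and the grasp point (between the pads) lies 11 mm behind it; z points along the fingers, y is the line along which they close (so a half turn about z gives the same grasp; the last joint's range is limited). The gripper opens to 85 mm and grips with 20 to 120 N. Pads are 22 mm wide; open, the fingers measure 114 mm over their backs; the gripper's body (76 mm by 85 mm) begins 54 mm behind the grasp point. The pads swing forward as they close: fully open they stand 13 mm farther back than shut.
Start: joints at [63.782, 36.005, 2.206, 86.941, -1.547, 57.084, -1.146], TCP at [0.248, -0.601, 0.239] pointing down, gripper open.
Joint ranges: [-175.42, 175.42], [-21.48, 121.26], [-71.46, 75.88], [10.55, 141.38], [-63.04, 243.04], [13.31, 113.54], [-168.57, 168.57]. Speed limits (degrees/s): [147.25, 147.25, 180, 180, 180, 180, 180].

INTERFACE

Orientations are given as [roll, pitch, yaw] about the fixed x, y, z axes, in that order (R = Rz(yaw) Ry(pitch) Rx(roll)).
In Python, from station import r gives the robot as it stands.
- The arm moves only by the tool play_rows, never from a script. Its argument "motion" is a list of rows, each a list of 4 numbers: the shift along the tool's x, y, z in cm, then the turn about the tool's z in rad. A call has 1 to 12 rows; each row is the pose to reach, as a shift and turn from the pose commanded when the call began, along the tool's axes at that moment; what a row does not reach only later rows make up. A row lasts 1/12 s, in which the tool goes at most 41.7 mm and 7.16 degrees, less where a joint would pass 70% of its speed; a pose out of reach is approached as far as the arm can. A call with a gripper value outside its range is refused whole. "fingers" is the finger opening in cm, from 0 to 8.54, set as the call begins (left out, the last holds). The fingers move at their own pace and stop on an object; the grip force is fixed at half the most. Time passes only in rows, so rows that repeat a pose let the fingers close. It gives the time, the measured TCP pose, the force, the opening and the grip force at its end, in the units of the state.
- r.sense(): the state, without advancing time (a new reading comes with each control period).
- r.read_camera(name): name is "side" or "top" or "wrist"; returns the picture (480x640x3 uint8, blue, green, red); there is no depth.
- r.camera_info(name): a dict with "fx", "fy", "cx", "cy" (pixels), "distortion" ([k1, k2, p1, p2, k3] as OpenCV has them; the pictures are not rectified), "extrinsics" (4x4, takes a point from world to camera coordinates); the wrist camera has in their place "tool_from_camera" (4x4, takes a point from camera to tool coordinates, whose origin is the TCP and whose axes are the flange's). Camera axes: x right, y down, z forward; pixel columns grow to the right and rows downward; lengths in m; the calibration is good to about 2 mm. A picture is of the moment at which its call begins: read the wrist's pose just before it. camera_info takes no time and is no camera call.
- r.hand_in(): hands the job in; it is judged then, once.
The state is a dict: "clock": time; "joint_pos": joint angles; "dq": joint speeds; "effort": joint torques, N m; "tool_pos": TCP position; "tcp_rot": TCP orientation; "wrist_force": force on the tool from outside, world axes, zero at the start; "moment": the same for the moment, N m; "width": opening from 0.0 (shut) to 1.0 (fully open); "grasp_force": force on a finger pad.
Only numpy, scipy, OpenCV 4.12 (cv2) and the standard library are available. Lean on these libraries where they do the work, as an engineer would, in place of code of your own. Each camera call takes 0.05 s, during which the arm holds its last target. There are 200 camera calls.

TASK

Sort the food left along the front of the worktop: the two tomatoes go into the wooden tray, one in each half; the spice jar and the mustard jar go upright into the grey caddy, one in each half, whichever way round; and the lemon wedge goes into the middle of the blue dish. Leave everything lying or standing still where it belongs, and do not shift or knock over the red kitchen timer.

Things in the scene. Friction and masses are not known exactly. Their poses are not given: they have to be found in the camera images.
- plain_tomato_center (a point): Centre of the smooth cherry tomato without any green leaves: red, round, 38 mm across and 37 mm high, about 20 g, loose on the worktop. The point is 18 mm above its underside at the start. All five things to be sorted start in a row that runs along the world y axis near the front edge, centres at least 90 mm apart.
- leafy_tomato_center (a point): Centre of the cherry tomato with a green leafy top: red, round, body 36 mm across and 35 mm high (the leaves reach up to 5 mm farther and are only for looks), about 20 g, loose. The point is 17 mm above its underside at the start.
- lemon_wedge_center (a point): Centre of the cut yellow lemon wedge: 50 mm along its x axis, 44 mm along its y axis, 28 mm high, about 26 g, loose; the point is 14 mm above its underside; its z axis points up. Rind on one side; its cut faces slope. It can be gripped low down along its x axis.
- spice_jar_center (a point): Centre of the spice jar: a slim upright cylinder 41 mm in diameter and 105 mm high with a black cap and a dark blue label, about 110 g, loose; the point is half-way up, 52 mm above its foot; its z axis points up (along the jar).
- mustard_jar_center (a point): Centre of the mustard jar: a glass jar of yellow mustard with a white lid, 59 mm in diameter and 103 mm high, about 360 g, loose; the point is half-way up, 51 mm above its foot; its z axis points up (along the jar).
- wooden_tray: Brown wooden tray, fixed: 120 mm (its x) by 145 mm (its y), 35 mm high; walls, floor and divider 5 mm thick. The divider, as high as the walls, runs along x through the middle; the halves are 110 mm (x) by 65 mm (y) inside, centred at y = +35 and -35 mm. Dark handles stick out 15 mm at both y ends, 26 mm up. Origin: centre of its underside; its z axis points up.
- grey_caddy: Grey plastic jar caddy, fixed: 90 mm (its x) by 175 mm (its y), 40 mm high; walls, floor and divider 5 mm thick. The divider, as high as the walls, runs along x through the middle; the halves are 80 by 80 mm inside, centred at y = +42 and -42 mm. Origin: centre of its underside; its z axis points up.
- blue_dish: Shallow round blue ceramic dish, fixed where it stands: 128 mm across the rim, 24 mm high, floor 5 mm thick and about 92 mm across, wall 4 mm. Origin: centre of its underside, on the worktop; its z axis points up.
- timer_center (a point): Centre of the kitchen timer, a bystander that must stay where it is: red dial on a white foot, 60 mm in diameter, 48 mm high, loose, standing behind the left end of the row; the point is half-way up.
Not all that is in view belongs to the job. There is more than one size of the part that bears spice_jar_center; the job needs the smaller.

How it is judged (in metres and radians):
At the end, for the whole second after the job is handed in: One tomato on the floor of each half of the wooden tray; one jar standing in each half of the grey caddy, tilted less than 0.15 rad; the lemon wedge in the blue dish, its centre within 35 mm of the middle; all below 0.03 m/s (((x of plain_tomato_center in the frame of wooden_tray between -0.042 and 0.042 m and y of plain_tomato_center in the frame of wooden_tray between 0.015 and 0.056 m and z of plain_tomato_center in the frame of wooden_tray between 0.015 and 0.032 m and x of leafy_tomato_center in the frame of wooden_tray between -0.042 and 0.042 m and y of leafy_tomato_center in the frame of wooden_tray between -0.056 and -0.015 m and z of leafy_tomato_center in the frame of wooden_tray between 0.015 and 0.032 m) or (x of leafy_tomato_center in the frame of wooden_tray between -0.042 and 0.042 m and y of leafy_tomato_center in the frame of wooden_tray between 0.015 and 0.056 m and z of leafy_tomato_center in the frame of wooden_tray between 0.015 and 0.032 m and x of plain_tomato_center in the frame of wooden_tray between -0.042 and 0.042 m and y of plain_tomato_center in the frame of wooden_tray between -0.056 and -0.015 m and z of plain_tomato_center in the frame of wooden_tray between 0.015 and 0.032 m)) and ((x of spice_jar_center in the frame of grey_caddy between -0.026 and 0.026 m and y of spice_jar_center in the frame of grey_caddy between 0.018 and 0.068 m and z of spice_jar_center in the frame of grey_caddy between 0.05 and 0.066 m and x of mustard_jar_center in the frame of grey_caddy between -0.026 and 0.026 m and y of mustard_jar_center in the frame of grey_caddy between -0.068 and -0.018 m and z of mustard_jar_center in the frame of grey_caddy between 0.05 and 0.066 m) or (x of mustard_jar_center in the frame of grey_caddy between -0.026 and 0.026 m and y of mustard_jar_center in the frame of grey_caddy between 0.018 and 0.068 m and z of mustard_jar_center in the frame of grey_caddy between 0.05 and 0.066 m and x of spice_jar_center in the frame of grey_caddy between -0.026 and 0.026 m and y of spice_jar_center in the frame of grey_caddy between -0.068 and -0.018 m and z of spice_jar_center in the frame of grey_caddy between 0.05 and 0.066 m)) and angle between each of spice_jar_center, mustard_jar_center's own z axis and vertical below 0.15 rad and horizontal distance between lemon_wedge_center and blue_dish below 0.035 m and z of lemon_wedge_center in the frame of blue_dish between 0.008 and 0.04 m and linear speed of each of plain_tomato, leafy_tomato, spice_jar, mustard_jar, lemon_wedge below 0.03 m/s); the robot touches nothing.
It fails at once if the kitchen timer shifted by more than 20 mm or tipped (distance of timer_center from where it was at the start of the episode above 0.02 m or angle between timer_center's own z axis and vertical above 0.3 rad).
It also fails if it takes over 128 s, if anything falls off the work surface, if the arm or the gripper's body presses on something with over 40 N, if the wrist force passes 120 N, or if a joint passes its speed limit or range.

## Working session

There is one attempt and no reset: what is moved stays moved. The work goes in short steps, Python scripts to look and compute and a tool call to move; the robot and the scene stay as the last step left them, time stands still between calls to the robot, and variables do not carry over. Pictures are saved under pics/ and viewed, at most 14 in all, crops included, and the job is handed in when it is done.

Besides the shell and the picture viewer there is one more tool, called after "Request:" by a JSON object that holds its "api" and its "payload". play_rows: Moves the arm, as the interface text tells. Its arguments: {"type":"object","properties":{"motion":{"type":"array","items":{"type":"array","items":{"type":"number"}}},"fingers":{"type":"number"}},"required":["motion"]}

```bash
mkdir -p pics; ls; python3 - <<'E'
from station import r
import cv2
s=r.sense();print(s)
for n in ["top","side"]:
    cv2.imwrite(f"pics/{n}0.png",r.read_camera(n)); print(n,r.camera_info(n))
print(r.camera_info("wrist"))
E
```

```text
pics
{'clock': 0.0, 'joint_pos': array([63.78179936, 36.05877092,  2.20181038, 86.99573096, -1.54730092,
       57.08402292, -1.14635396]), 'dq': array([-0.0049503 ,  0.042611  ,  0.02355641, -0.03571931,  0.0072542 ,
        0.12515516,  0.08327994]), 'effort': array([-1.63401983e-04, -5.63410950e+01,  1.22657441e+00, -1.93445170e+01,
        1.11585186e-02,  1.03980102e-02,  1.89529646e-05]), 'tool_pos': array([ 0.24800362, -0.60016921,  0.23839197]), 'tcp_rot': array([-1.79891129e+02,  7.24324444e-04,  2.24481449e+01]), 'wrist_force': array([-0.46361372, -0.17081745, -0.11444109]), 'moment': array([ 0.06261635, -0.01307758, -0.032845  ]), 'grasp_force': 0.0, 'width': 1.0018958171008239}
top {'fx': 622.4975652877855, 'fy': 622.4975652877855, 'cx': 313.3336993250595, 'cy': 232.4883704065588, 'distortion': array([-0.18784338,  0.        ,  0.        ,  0.        ,  0.        ]), 'extrinsics': array([[ 7.81485006e-04, -9.99921094e-01,  1.25377457e-02,
         4.92883892e-02],
       [-9.83800709e-01, -3.01633214e-03, -1.79240247e-01,
         5.92182162e-01],
       [ 1.79263922e-01,
[... 450 characters left out ...]
-0.83424671,  0.11832425],
       [ 0.20942221, -0.80759233, -0.55130479,  1.12399997],
       [ 0.        ,  0.        ,  0.        ,  1.        ]])}
{'fx': 378.23714548800353, 'fy': 378.23714548800353, 'cx': 318.63582607875287, 'cy': 238.86391293975126, 'distortion': array([-0.0150741,  0.       ,  0.       ,  0.       ,  0.       ]), 'tool_from_camera': array([[ 2.88369517e-04, -9.46921952e-01, -3.21463424e-01,
         8.32738278e-02],
       [ 9.99999815e-01,  1.01069156e-04,  5.99336805e-04,
         6.81253212e-04],
       [-5.35035140e-04, -3.21463538e-01,  9.46921807e-01,
        -1.34663513e-01],
       [ 0.00000000e+00,  0.00000000e+00,  0.00000000e+00,
         1.00000000e+00]])}
```

View pics/top0.png

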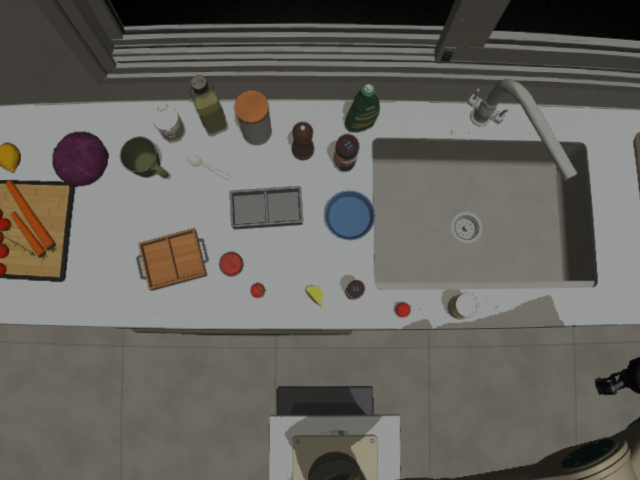

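View pics/side0.png

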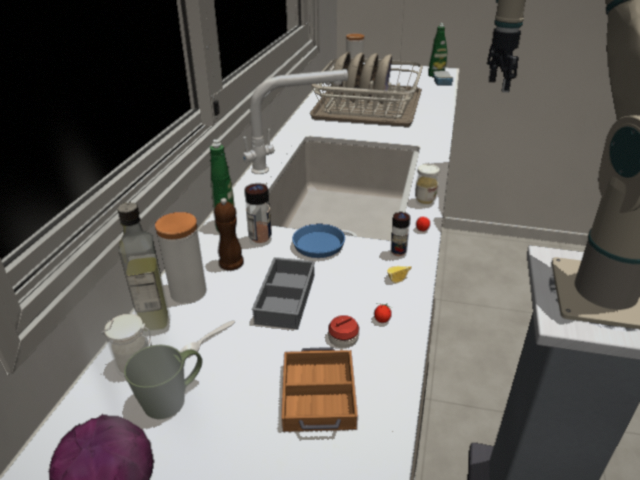

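Candidates, top view. Spice jar: a short black-capped jar in the front row at (355,289) and a taller one at the back at (346,150); I choose the front one. Tomatoes: the row pair at (258,290) and (403,310), with others on the cutting board at about (0,225). The timer at (231,264) is red but is not a tomato. Mustard: white lid at (463,305), with a white jar at the back at (168,122). Lemon: wedge at (315,295), with a whole lemon at (8,157).

```bash
cat > h.py <<'E'
import numpy as np, cv2
from scipy.spatial.transform import Rotation as Ro
from station import r
def cam(n, s=None):
    c=r.camera_info(n); K=np.array([[c['fx'],0,c['cx']],[0,c['fy'],c['cy']],[0,0,1]])
    if n=='wrist':
        T=np.eye(4); T[:3,:3]=Ro.from_euler('xyz',s['tcp_rot'],degrees=True).as_matrix(); T[:3,3]=s['tool_pos']
        C=T@c['tool_from_camera']
    else: C=np.linalg.inv(c['extrinsics'])
    return K,c['distortion'],C
def plane(n,px,z,s=None):
    K,d,C=cam(n,s)
    p=cv2.undistortPoints(np.array(px,float).reshape(-1,1,2),K,d)[:,0]
    v=np.c_[p,np.ones(len(p))]@C[:3,:3].T; o=C[:3,3]
    return o+v*((z-o[2])/v[:,2])[:,None]
def blobs(im,lo,hi,amin=20,roi=None):
    h=cv2.cvtColor(im,cv2.COLOR_BGR2HSV)
    if lo[0]<=hi[0]: m=cv2.inRange(h,lo,hi)
    else: m=cv2.inRange(h,(0,)+lo[1:],hi)|cv2.inRange(h,lo,(180,)+hi[1:])
    if roi: k=np.zeros_like(m); x0,y0,x1,y1=roi; k[y0:y1,x0:x1]=255; m&=k
    cs=cv2.findContours(m,cv2.RETR_EXTERNAL,cv2.CHAIN_APPROX_NONE)[0]
    return sorted([c for c in cs if cv2.contourArea(c)>=amin],key=cv2.contourArea,reverse=True)
def cen(c):
    m=cv2.moments(c); return m['m10']/m['m00'],m['m01']/m['m00']
def rect(n,c,z,s=None):
    p=plane(n,c.reshape(-1,2),z,s)[:,:2]
    (x,y),(w,h),a=cv2.minAreaRect((p*1000).astype(np.float32))
    return [round(float(v),1) for v in (x,y,w,h,a)]
def go(x,y,z,yaw):
    """shift in cm and turn in rad from the present pose, tool axes"""
    s=r.sense(); R=Ro.from_euler('xyz',s['tcp_rot'],degrees=True)
    d=R.inv().apply(np.array([x,y,z])-s['tool_pos'])*100
    a=(s['tcp_rot'][2]-yaw+180)%360-180
    print('now',s['tool_pos'].round(4),s['tcp_rot'].round(1),'t',round(s['clock'],2)); print('shift',d.round(2),'turn',round(np.radians(a),3))
E
python3 - <<'E'
from h import *
im=cv2.imread('pics/top0.png')
red=blobs(im,(172,120,70),(8,255,255),15,(215,240,480,330))
for c in red: print('red',cv2.boundingRect(c),plane('top',[cen(c)],.018)[0].round(3), plane('top',[cen(c)],.045)[0].round(3))
for c in blobs(im,(20,100,80),(38,255,255),15,(215,240,480,330)): print('yel',cv2.boundingRect(c),rect('top',c,.01))
for c in blobs(im,(100,80,40),(125,255,255),300,(300,170,400,260)): (u,v),q=cv2.minEnclosingCircle(c);print('dish',u,v,rect('top',c,.02))
for c in blobs(im,(5,80,60),(20,255,255),500,(120,210,220,300)): print('tray',rect('top',c,.035),cv2.boundingRect(c))
for c in blobs(im,(0,0,0),(180,90,120),500,(215,170,315,240)): print('caddy',rect('top',c,.04),cv2.boundingRect(c))
for c in blobs(im,(0,0,0),(180,255,90),60,(335,270,375,310)): print('cap',cv2.boundingRect(c),plane('top',[cen(c)],.105)[0].round(3),rect('top',c,.105))
for c in blobs(im,(0,0,0),(180,60,255),60,(335,270,375,310))[:0]: pass
print('mustard lid',plane('top',[(466,304)],.103)[0].round(3))
s=cv2.imread('pics/side0.png')
a=cv2.resize(im[225:335,220:500],(800,314),interpolation=cv2.INTER_CUBIC); b=cv2.resize(s[140:325,320:520],(310,286),interpolation=cv2.INTER_CUBIC); b2=cv2.resize(s[170:290,210:370],(381,286))
o=np.zeros((600,800,3),np.uint8);o[:314]=a;o[314:600,:310]=b;o[314:600,400:781]=b2
cv2.imwrite('pics/crop1.png',o)
E
```

```text
red (220, 253, 23, 22) [0.52  0.254 0.018] [0.516 0.251 0.045]
red (396, 303, 14, 14) [ 0.407 -0.169  0.018] [ 0.405 -0.165  0.045]
red (251, 284, 14, 13) [0.455 0.19  0.018] [0.453 0.188 0.045]
yel (307, 286, 15, 17) [446.6, 44.3, 41.3, 29.4, 39.9]
dish 349.2613830566406 214.79222106933594 [643.4, -39.3, 121.0, 122.9, 45.0]
tray [528.7, 399.5, 122.1, 145.8, 15.7] (139, 229, 67, 61)
caddy [657.6, 167.8, 100.2, 179.3, 4.0] (229, 186, 75, 44)
cap (345, 280, 20, 19) [ 0.45  -0.044  0.105] [448.8, -44.4, 39.3, 46.2, 44.8]
mustard lid [ 0.414 -0.307  0.103]
```

View pics/crop1.png

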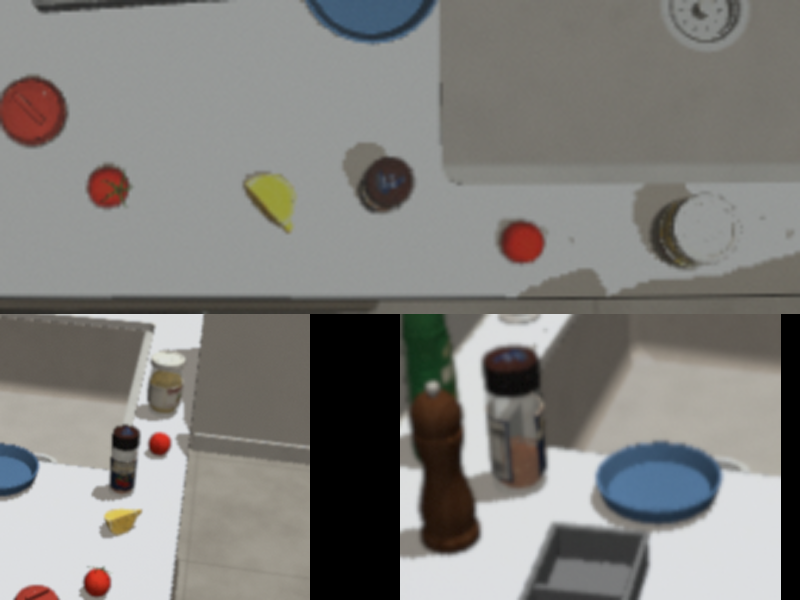

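Crop: the row jar, at (387,183) in the crop, is slim with a black cap and a dark blue label, so it is the smaller spice jar. The one at the back is wider with orange contents. The leafy tomato is the left one at (108,187) and the plain one is at (521,242). The wedge points down-right at (272,200).

```bash
python3 -c "
from h import *
go(.40,-.31,.24,55)"
```

```text
now [ 0.2481 -0.6002  0.2385] [-179.9   -0.    22.5] t 0.1
shift [ 25.13 -21.02  -0.12] turn -0.568
```

Request:
{"api": "play_rows", "payload": {"motion": [[2.5,-2.1,0,-0.06],[5,-4.2,0,-0.12],[7.5,-6.3,0,-0.18],[10,-8.4,0,-0.24],[12.5,-10.5,0,-0.3],[15,-12.6,0,-0.36],[17.5,-14.7,0,-0.42],[20,-16.8,0,-0.48],[22.5,-18.9,0,-0.53],[25.1,-21,0,-0.57],[25.1,-21,0,-0.57]], "fingers": 8.54}}

```text
clock: 1.02
tool_pos: [0.4038, -0.3036, 0.2393]
tcp_rot: [-179.9, -0.3, 55.8]
wrist_force: [0.6, 1.3, -0.5]
width: 0.998
grasp_force: 0.0
```

```bash
python3 - <<'E'
from h import *
s=r.sense();im=r.read_camera('wrist');cv2.imwrite('pics/w1.png',im);print(s['tool_pos'],s['tcp_rot'],s['clock'],s['joint_pos'].round(0))
E
```

```text
[ 0.40375144 -0.30363666  0.23926173] [-179.94360855   -0.27349123   55.76146974] 1.0167 [ 40.  24.  -8. 109.   4.  46.  -5.]
```

View pics/w1.png

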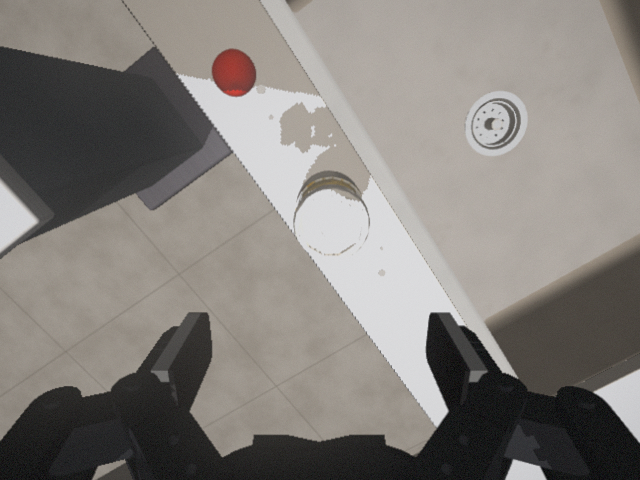

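The wrist view shows the mustard lid circle centred at about (332,218), radius about 38, and the plain tomato at (234,73).

```bash
python3 - <<'E'
from h import *
s=r.sense()
p=plane('wrist',[(332,219)],.103,s)[0]; print(p, plane('wrist',[(234,73)],.018,s)[0])
e=plane('wrist',[(294,219),(370,219)],.103,s); print(np.linalg.norm(e[0]-e[1]))
go(p[0],p[1],.13,55.8); go(p[0],p[1],.068,55.8)
E
```

```text
[ 0.41468084 -0.30769476  0.103     ] [ 0.40683065 -0.17164432  0.018     ]
0.05650011147284066
now [ 0.402  -0.307   0.2393] [-1.80e+02 -1.00e-01  5.55e+01] t 1.07
shift [ 0.64  1.09 10.93] turn -0.005
now [ 0.402  -0.307   0.2393] [-1.80e+02 -1.00e-01  5.55e+01] t 1.07
shift [ 0.63  1.09 17.13] turn -0.005
```

Request:
{"api": "play_rows", "payload": {"motion": [[0.6,0.5,2.5,0],[1.3,0.9,5.5,0],[1.3,0.9,8.5,0],[1.3,0.9,11.5,0],[1.3,0.9,14,0],[1.3,0.9,16,0],[1.3,0.9,17.5,0],[1.3,0.9,18.1,0],[1.3,0.9,18.1,0]]}}

```text
clock: 1.82
tool_pos: [0.4135, -0.3056, 0.0569]
tcp_rot: [-179.8, 0.0, 55.0]
wrist_force: [-0.7, 0.9, -0.4]
width: 0.999
grasp_force: 0.0
```

Request:
{"api": "play_rows", "payload": {"motion": [[0,0,0,0],[0,0,0,0],[0,0,0,0],[0,0,0,0],[0,0,0,0],[0,0,0,0],[0,0,0,0],[0,0,0,0]], "fingers": 4.5}}

```text
clock: 2.48
tool_pos: [0.4145, -0.3054, 0.0594]
tcp_rot: [180.0, 0.0, 55.1]
wrist_force: [-2.8, 2.7, 8.4]
width: 0.636
grasp_force: 82.1
```

Request:
{"api": "play_rows", "payload": {"motion": [[0,0,-0.8,0],[0,0,-2.3,0],[0,0,-4.5,0],[0,0,-7,0],[0,0,-9.5,0],[0,0,-12,0],[0,0,-13.5,0],[0,0,-14,0],[0,0,-14,0]]}}

```text
clock: 3.23
tool_pos: [0.4155, -0.3058, 0.1998]
tcp_rot: [179.8, -0.0, 55.1]
wrist_force: [0.0, 0.0, -5.0]
width: 0.633
grasp_force: 85.4
```

```bash
python3 -c "
from h import *
print(r.sense()['width'],r.sense()['grasp_force'],r.sense()['wrist_force'])
go(.663,.128,.2,94)"
```

```text
0.6333579951397522 85.37267899140716 [ 4.22765437e-03  4.27262974e-02 -5.00707744e+00]
now [ 0.4155 -0.3058  0.1998] [179.8  -0.   55.1] t 3.23
shift [ 4.974e+01 -4.520e+00 -4.000e-02] turn -0.679
```

Request:
{"api": "play_rows", "payload": {"motion": [[1,-0.1,0,-0.03],[3,-0.3,0,-0.08],[6,-0.5,0,-0.14],[9.5,-0.9,0,-0.2],[13,-1.2,0,-0.26],[17,-1.5,0,-0.32],[21,-1.9,0,-0.39],[25,-2.3,0,-0.46],[29,-2.6,0,-0.52],[33,-3,0,-0.58],[36,-3.3,0,-0.63],[38,-3.5,0,-0.68]]}}

```text
clock: 4.23
tool_pos: [0.6037, 0.0326, 0.1964]
tcp_rot: [-179.9, -0.2, 94.6]
wrist_force: [-1.0, -0.3, -3.1]
width: 0.636
grasp_force: 85.3
```

```bash
python3 -c "
from h import *
print(r.sense()['width'])
go(.663,.128,.2,94)"
```

```text
0.6362729354328014
now [0.6037 0.0326 0.1964] [-179.9   -0.2   94.6] t 4.23
shift [ 9.03  6.67 -0.34] turn 0.01
```

Request:
{"api": "play_rows", "payload": {"motion": [[2.5,1.7,0,0],[5,3.4,0,0],[7.3,5,0,0],[9,6.1,0,0],[9.8,6.6,0,0],[9.8,6.6,0,0],[9.8,6.6,0,0]]}}

```text
clock: 4.82
tool_pos: [0.661, 0.1284, 0.1966]
tcp_rot: [-179.8, 0.1, 94.1]
wrist_force: [-0.6, -1.2, -4.3]
width: 0.635
grasp_force: 85.3
```

```bash
python3 - <<'E'
from h import *
s=r.sense();im=r.read_camera('wrist');cv2.imwrite('pics/w2.png',im);print(s['tool_pos'],s['tcp_rot'],s['clock'],s['joint_pos'].round(0))
E
```

```text
[0.66101489 0.1283962  0.1965727 ] [-1.79794123e+02  7.91702436e-02  9.41418950e+01] 4.8167 [ -4.  41. -17.  85.  14.  56. -20.]
```

View pics/w2.png

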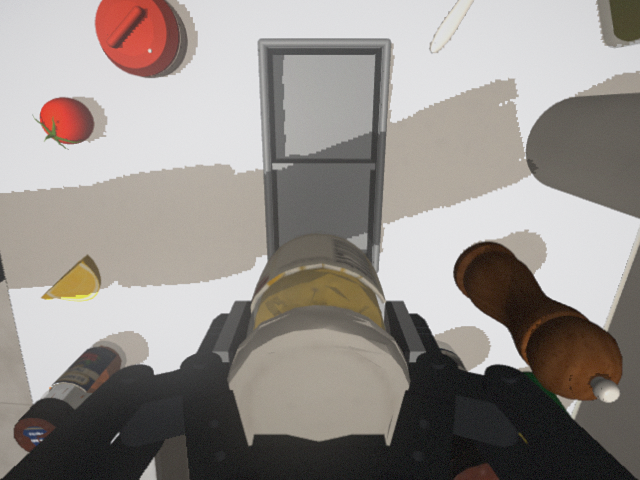

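The view shows the caddy with its far rim corners at (260,40) and (391,40) and the divider at v=161, u=272–377. The jar hangs upright in the gripper.

```bash
python3 - <<'E'
from h import *
s=r.sense()
p=plane('wrist',[(259,40),(391,40),(272,161),(377,161)],.04,s);print(p)
m=(p[2]+p[3])/2; f=(p[0]+p[1])/2; u=(f-m)[:2]; print(m,np.linalg.norm(u),u,np.linalg.norm(p[0]-p[1]))
u/=np.linalg.norm(u); t=m[:2]-u*.042; print('- half',t,'+ half',m[:2]+u*.042)
go(t[0],t[1],.063,94.1)
s0=dict(s)
for q in [(66,120)]: print('leafy',plane('wrist',[q],.018,s)[0])
E
```

```text
[[0.61109844 0.25210776 0.04      ]
 [0.70233105 0.25854182 0.04      ]
 [0.62276428 0.16971448 0.04      ]
 [0.70250727 0.17540342 0.04      ]]
[0.66263577 0.17255895 0.04      ] 0.08297736255848001 [-0.00592103  0.08276584] 0.0914592133986655
- half [0.66563278 0.13066602] + half [0.65963877 0.21445189]
now [0.6612 0.1269 0.197 ] [-1.798e+02  1.000e-01  9.400e+01] t 4.87
shift [ 0.38  0.51 13.39] turn -0.001
leafy [0.4547716  0.18780738 0.018     ]
```

Request:
{"api": "play_rows", "payload": {"motion": [[0.3,0.4,1.5,0],[0.3,0.4,4,0],[0.3,0.4,6.5,0],[0.3,0.4,9,0],[0.3,0.4,11,0],[0.3,0.4,12.2,0],[0.3,0.4,12.8,0],[0.3,0.4,13.1,0],[0.3,0.4,13.1,0],[0.3,0.4,13.1,0]]}}

```text
clock: 5.7
tool_pos: [0.6671, 0.1322, 0.0685]
tcp_rot: [179.9, -0.0, 94.0]
wrist_force: [-0.1, 0.6, -3.8]
width: 0.636
grasp_force: 85.3
```

Request:
{"api": "play_rows", "payload": {"motion": [[0,0,0,0],[0,0,0,0],[0,0,0,0],[0,0,0,0],[0,0,0,0]], "fingers": 8.5}}

```text
clock: 6.12
tool_pos: [0.6668, 0.1324, 0.0682]
tcp_rot: [179.9, -0.0, 94.1]
wrist_force: [1.2, 0.4, -0.8]
width: 0.997
grasp_force: 0.0
```

Request:
{"api": "play_rows", "payload": {"motion": [[0,0,-1,0],[0,0,-3.5,0],[0,0,-7,0],[0,0,-11,0],[0,0,-15,0],[0,0,-17.5,0],[0,0,-18,0],[0,0,-18,0]]}}

```text
clock: 6.78
tool_pos: [0.6676, 0.1326, 0.251]
tcp_rot: [179.7, -0.1, 94.1]
wrist_force: [-0.1, -0.7, -1.6]
width: 1.001
grasp_force: 0.0
```

```bash
python3 - <<'E'
from h import *
go(.44,-.045,.24,85)
cv2.imwrite('pics/w3.png',r.read_camera('wrist'))
E
```

```text
now [0.6676 0.1326 0.251 ] [ 1.797e+02 -1.000e-01  9.410e+01] t 6.78
shift [-16.11 -23.97   0.94] turn 0.158
```

Request:
{"api": "play_rows", "payload": {"motion": [[-1,-1.5,0,0.02],[-2.5,-4,0,0.04],[-4.5,-7,0.2,0.06],[-6.7,-10,0.4,0.08],[-8.8,-13.2,0.6,0.1],[-11,-16.4,0.8,0.12],[-13,-19.5,0.9,0.14],[-14.8,-22,0.9,0.16],[-15.8,-23.5,0.9,0.16],[-16.1,-24,0.9,0.16],[-16.1,-24,0.9,0.16],[-16.1,-24,0.9,0.16]]}}

```text
clock: 7.83
tool_pos: [0.4388, -0.0449, 0.2379]
tcp_rot: [-180.0, -0.0, 84.9]
wrist_force: [0.5, 0.2, 0.2]
width: 0.996
grasp_force: 0.0
```

```bash
python3 - <<'E'
from h import *
s=r.sense();im=r.read_camera('wrist');cv2.imwrite('pics/w4.png',im);print(s['tool_pos'],s['tcp_rot'],s['clock'],s['joint_pos'].round(0))
for c in blobs(im,(20,100,80),(38,255,255),100): print('yel',cen(c),cv2.boundingRect(c),rect('wrist',c,.014,s))
for c in blobs(im,(172,120,70),(8,255,255),100): print('red',cen(c),plane('wrist',[cen(c)],.018,s)[0].round(3))
import json; json.dump([list(s['tool_pos']),list(s['tcp_rot'])],open('w4.json','w'))
E
```

```text
[ 0.4387874  -0.04492845  0.23791339] [-1.79997673e+02 -4.34957368e-02  8.49199635e+01] 7.8333 [ 15.  20. -17. 118.   8.  43. -12.]
yel (317.50487930148944, 98.14933230611196) (293, 70, 47, 50) [446.9, 46.4, 44.4, 29.5, 44.7]
red (298.7271719858156, 318.4022606382979) [ 0.407 -0.17   0.018]
```

View pics/w4.png

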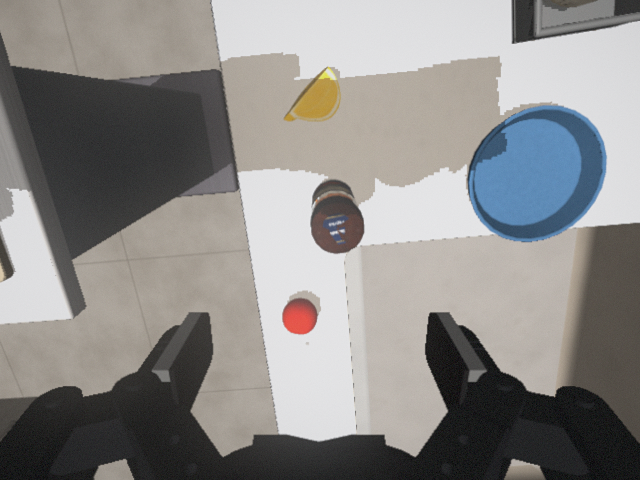

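The spice cap is centred at (337,225), radius about 27. The wedge spans (287,120) to (333,68), the plain tomato is at (299,317), and the dish rim is centred at about (538,173).

```bash
python3 - <<'E'
from h import *
import json
a,b=json.load(open('w4.json'));s={'tool_pos':np.array(a),'tcp_rot':np.array(b)}
P=lambda q,z:plane('wrist',[q],z,s)[0].round(4)
p=P((337,225),.105);print('cap',p,P((310,225),.105),P((364,225),.105),'dish',P((538,173),.024), P((469,173),.024),P((607,173),.024),P((538,103),.024),P((538,242),.024))
im=cv2.imread('pics/w4.png');h=cv2.cvtColor(im,cv2.COLOR_BGR2HSV);m=cv2.inRange(h,(12,80,60),(40,255,255));m[:50]=0;m[140:]=0;m[:,:270]=0;m[:,360:]=0
c=max(cv2.findContours(m,0,cv2.CHAIN_APPROX_NONE)[0],key=cv2.contourArea);print(rect('wrist',c,.01,s));print(cv2.approxPolyDP(c,2,True)[:,0].tolist())
for q in [(287,120),(333,68),(339,95),(312,121)]:print(q,P(q,.005))
go(p[0],p[1],.06,85)
cv2.imwrite('pics/c4.png',cv2.resize(im[50:140,270:360],(600,600),interpolation=cv2.INTER_CUBIC))
E
```

```text
cap [ 0.4533 -0.0439  0.105 ] [ 0.4335 -0.0421  0.105 ] [ 0.4732 -0.0456  0.105 ] dish [ 0.644  -0.0347  0.024 ] [ 0.5801 -0.0292  0.024 ] [ 0.7084 -0.0401  0.024 ] [0.6383 0.0271 0.024 ] [ 0.6505 -0.103   0.024 ]
[445.5, 42.5, 56.5, 34.2, 47.3]
[[336, 78], [335, 82], [323, 70], [306, 86], [284, 119], [289, 121], [296, 118], [289, 112], [291, 109], [302, 119], [324, 120], [330, 117], [337, 109], [340, 99]]
(287, 120) [0.4169 0.0315 0.005 ]
(333, 68) [0.4628 0.0721 0.005 ]
(339, 95) [0.4665 0.049  0.005 ]
(312, 121) [0.4399 0.0286 0.005 ]
now [ 0.4393 -0.0445  0.238 ] [ 1.8e+02 -1.0e-01  8.5e+01] t 7.88
shift [ 0.17  1.38 17.8 ] turn -0.0
```

View pics/c4.png

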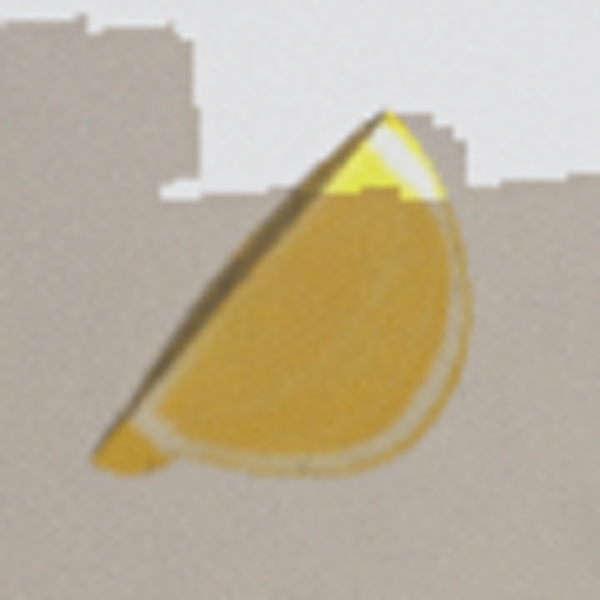

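Request:
{"api": "play_rows", "payload": {"motion": [[0.1,0.7,2,0],[0.2,1.35,5,0],[0.2,1.35,8.5,0],[0.2,1.35,12,0],[0.2,1.35,15,0],[0.2,1.35,16.8,0],[0.2,1.35,17.6,0],[0.2,1.35,17.6,0]]}}

```text
clock: 8.55
tool_pos: [0.4516, -0.0434, 0.0604]
tcp_rot: [-179.8, -0.0, 85.0]
wrist_force: [0.1, -0.9, -0.1]
width: 0.996
grasp_force: 0.0
```

Request:
{"api": "play_rows", "payload": {"motion": [[0,0,0,0],[0,0,0,0],[0,0,0,0],[0,0,0,0],[0,0,0,0],[0,0,0,0],[0,0,0,0],[0,0,0,0]], "fingers": 3}}

```text
clock: 9.22
tool_pos: [0.4528, -0.0448, 0.0637]
tcp_rot: [179.8, -0.0, 84.9]
wrist_force: [-0.9, 1.0, 5.6]
width: 0.463
grasp_force: 59.9
```

Request:
{"api": "play_rows", "payload": {"motion": [[0,0,-0.8,0],[0,0,-2.3,0],[0,0,-4.5,0],[0,0,-7,0],[0,0,-9.5,0],[0,0,-12,0],[0,0,-13.5,0],[0,0,-14,0],[0,0,-14,0]]}}

```text
clock: 9.97
tool_pos: [0.4525, -0.045, 0.204]
tcp_rot: [179.8, 0.0, 84.9]
wrist_force: [0.3, -0.3, -1.9]
width: 0.47
grasp_force: 60.5
```

```bash
python3 - <<'E'
from h import *
go(.66,.214,.205,94)
import json
a,b=json.load(open('w4.json'));s={'tool_pos':np.array(a),'tcp_rot':np.array(b)}
im=cv2.imread('pics/w4.png');h=cv2.cvtColor(im,cv2.COLOR_BGR2HSV);m=cv2.inRange(h,(12,80,60),(40,255,255));m[:50]=0;m[140:]=0;m[:,:270]=0;m[:,360:]=0
c=max(cv2.findContours(m,0,cv2.CHAIN_APPROX_NONE)[0],key=cv2.contourArea)
c=np.vstack([c[:,0],[(328,66),(333,71)]])
q=plane('wrist',c,.008,s)[:,:2]*1000
for t in range(-90,90,10):
    T=np.radians(t);u=q@[np.cos(T),np.sin(T)];print(t,np.ptp(u).round(1),end='; ')
E
```

```text
now [ 0.4525 -0.045   0.204 ] [179.8   0.   84.9] t 9.97
shift [27.65 18.35 -0.04] turn -0.159
-90 45.2; -80 43.3; -70 40.0; -60 36.5; -50 34.3; -40 35.9; -30 41.2; -20 45.7; -10 49.7; 0 52.9; 10 55.6; 20 57.7; 30 59.9; 40 60.4; 50 59.9; 60 58.0; 70 54.3; 80 49.5;
```

Request:
{"api": "play_rows", "payload": {"motion": [[1,0.6,0,-0.01],[3,2,0,-0.03],[5.6,3.7,0,-0.05],[8.5,5.6,0,-0.07],[11.5,7.6,0,-0.09],[14.5,9.6,0,-0.11],[17.5,11.6,0,-0.13],[20.5,13.6,0,-0.15],[23.3,15.5,0,-0.16],[25.7,17.1,0,-0.16],[27.2,18,0,-0.16],[27.6,18.3,0,-0.16]]}}

```text
clock: 10.97
tool_pos: [0.6585, 0.2193, 0.1995]
tcp_rot: [-179.9, -0.2, 94.3]
wrist_force: [-0.3, 0.6, -1.1]
width: 0.461
grasp_force: 60.6
```

Request:
{"api": "play_rows", "payload": {"motion": [[0,0,0,0],[0,0,0,0]]}}

```text
clock: 11.13
tool_pos: [0.6575, 0.2133, 0.2006]
tcp_rot: [-179.8, 0.1, 94.1]
wrist_force: [-0.2, -0.3, -1.3]
width: 0.464
grasp_force: 60.6
```

```bash
python3 - <<'E'
from h import *
go(.6597,.2144,.0695,94)
cv2.imwrite('pics/w5.png',r.read_camera('wrist'))
E
```

```text
now [0.6575 0.2133 0.2006] [-1.798e+02  1.000e-01  9.410e+01] t 11.13
shift [ 0.11  0.27 13.11] turn 0.002
```

View pics/w5.png

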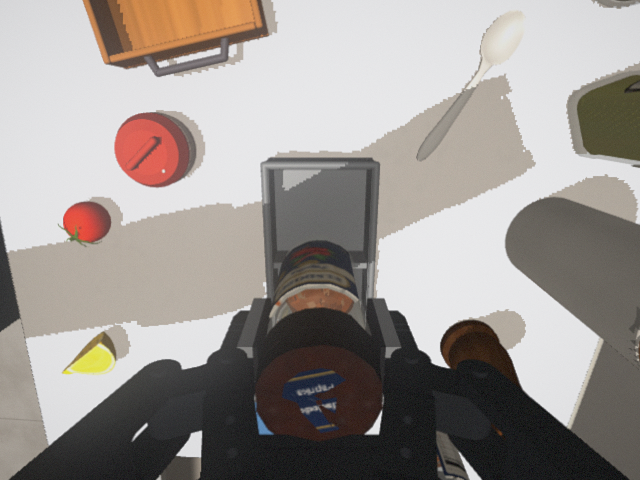

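The spice jar hangs upright over the far half of the caddy, whose far rim is at v≈160. Lowering it now.

Request:
{"api": "play_rows", "payload": {"motion": [[0.1,0.2,1.5,0],[0.1,0.2,4,0],[0.1,0.2,6.5,0],[0.1,0.2,9,0],[0.1,0.2,11,0],[0.1,0.2,12.2,0],[0.1,0.2,12.9,0],[0.1,0.2,13.2,0],[0.1,0.2,13.2,0],[0.1,0.2,13.2,0]]}}

```text
clock: 12.02
tool_pos: [0.6613, 0.2153, 0.0714]
tcp_rot: [179.9, -0.0, 94.1]
wrist_force: [0.6, -0.2, -1.1]
width: 0.461
grasp_force: 60.6
```

Request:
{"api": "play_rows", "payload": {"motion": [[0,0,0,0],[0,0,0,0],[0,0,0,0],[0,0,0,0],[0,0,0,0]], "fingers": 8.5}}

```text
clock: 12.43
tool_pos: [0.6608, 0.2152, 0.0708]
tcp_rot: [180.0, -0.0, 94.1]
wrist_force: [0.1, -0.3, -0.9]
width: 0.996
grasp_force: 0.0
```

Request:
{"api": "play_rows", "payload": {"motion": [[0,0,-1,0],[0,0,-3.5,0],[0,0,-7,0],[0,0,-11,0],[0,0,-15,0],[0,0,-17.5,0],[0,0,-18,0],[0,0,-18,0]]}}

```text
clock: 13.1
tool_pos: [0.6618, 0.2157, 0.254]
tcp_rot: [179.7, -0.1, 94.1]
wrist_force: [0.8, 0.0, 0.3]
width: 0.997
grasp_force: 0.0
```

```bash
python3 - <<'E'
from h import *
go(.46,.20,.18,94)
E
```

```text
now [0.6618 0.2157 0.254 ] [ 1.797e+02 -1.000e-01  9.410e+01] t 13.1
shift [ -0.15 -20.29   7.28] turn 0.001
```

Request:
{"api": "play_rows", "payload": {"motion": [[-0.1,-1,0,0],[-0.2,-3,0.3,0],[-0.4,-6,1,0],[-0.6,-9.5,2.5,0],[-0.9,-13,4.5,0],[-1.1,-16.2,6.5,0],[-1.3,-18.8,8.2,0],[-1.4,-20.3,9.2,0],[-1.4,-20.8,9.4,0],[-1.4,-20.8,9.4,0],[-1.4,-20.8,9.4,0]], "fingers": 6.5}}

```text
clock: 14.02
tool_pos: [0.4552, 0.1867, 0.1564]
tcp_rot: [179.9, -0.0, 94.1]
wrist_force: [0.5, -0.3, 0.2]
width: 0.765
grasp_force: 0.0
```

```bash
python3 - <<'E'
from h import *
s=r.sense();im=r.read_camera('wrist');cv2.imwrite('pics/w6.png',im)
for c in blobs(im,(172,120,70),(8,255,255),100): print('red',cen(c),cv2.boundingRect(c),plane('wrist',[cen(c)],.018,s)[0].round(4))
go(.455,.188,.01,94)
E
```

```text
red (419.797069402677, 137.13671207028716) (376, 94, 87, 88) [0.5221 0.2564 0.018 ]
red (318.80371320385973, 222.2020276047392) (295, 202, 46, 44) [0.456  0.1895 0.018 ]
now [0.4559 0.1869 0.1567] [ 1.799e+02 -1.000e-01  9.400e+01] t 14.07
shift [ 0.1  -0.11 14.67] turn 0.001
```

Request:
{"api": "play_rows", "payload": {"motion": [[0.2,0,2,0],[0.25,0,5,0],[0.25,0,8,0],[0.25,0,11,0],[0.25,0,13,0],[0.25,0,14,0],[0.25,0,14.5,0],[0.25,0,14.5,0],[0.25,0,14.5,0]]}}

```text
clock: 14.82
tool_pos: [0.455, 0.1893, 0.0121]
tcp_rot: [179.9, -0.0, 94.1]
wrist_force: [-0.1, -0.1, 0.0]
width: 0.762
grasp_force: 0.0
```

Request:
{"api": "play_rows", "payload": {"motion": [[0,0,0,0],[0,0,0,0],[0,0,0,0],[0,0,0,0],[0,0,0,0],[0,0,0,0],[0,0,0,0]], "fingers": 2.5}}

```text
clock: 15.4
tool_pos: [0.4547, 0.1891, 0.0127]
tcp_rot: [179.9, -0.0, 94.1]
wrist_force: [-0.5, -1.1, 8.7]
width: 0.375
grasp_force: 58.7
```

Request:
{"api": "play_rows", "payload": {"motion": [[0,0,-0.8,0],[0,0,-2.3,0],[0,0,-4.5,0],[0,0,-7,0],[0,0,-9,0],[0,0,-10,0],[0,0,-10,0]]}}

```text
clock: 15.98
tool_pos: [0.4554, 0.1894, 0.1138]
tcp_rot: [179.7, -0.1, 94.0]
wrist_force: [0.5, -0.0, -1.7]
width: 0.373
grasp_force: 59.5
```

```bash
python3 - <<'E'
from h import *
go(.538,.366,.115,105.7)
E
```

```text
now [0.4554 0.1894 0.1138] [ 1.797e+02 -1.000e-01  9.400e+01] t 15.98
shift [17.04  9.49 -0.05] turn -0.204
```

Request:
{"api": "play_rows", "payload": {"motion": [[0.9,0.5,0,-0.02],[2.5,1.4,0,-0.05],[4.9,2.7,0,-0.08],[7.7,4.3,0,-0.11],[10.5,5.9,0,-0.14],[13.3,7.4,0,-0.17],[15.5,8.7,0,-0.19],[16.7,9.3,0,-0.2],[17,9.5,0,-0.2],[17,9.5,0,-0.2],[17,9.5,0,-0.2]]}}

```text
clock: 16.9
tool_pos: [0.5357, 0.3639, 0.1099]
tcp_rot: [-179.8, 0.1, 105.5]
wrist_force: [-0.1, -0.9, 1.3]
width: 0.375
grasp_force: 59.5
```

```bash
python3 - <<'E'
from h import *
s=r.sense();im=r.read_camera('wrist');cv2.imwrite('pics/w7.png',im);print(s['tool_pos'],s['tcp_rot'])
import json; json.dump([list(s['tool_pos']),list(s['tcp_rot'])],open('w7.json','w'))
E
```

```text
[0.53571096 0.36387899 0.10985751] [-1.79842289e+02  1.09420729e-01  1.05527245e+02]
```

View pics/w7.png

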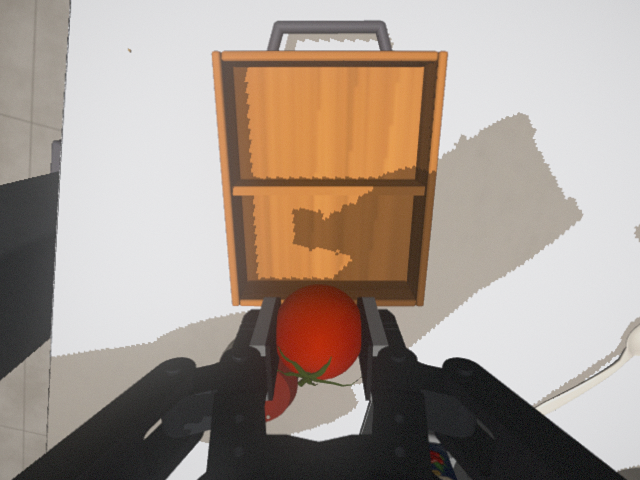

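The tomato is held. The tray rim corners are at (213,53) and (448,53), and the divider runs from (233,191) to (426,190).

```bash
python3 - <<'E'
from h import *
import json
a,b=json.load(open('w7.json'));s={'tool_pos':np.array(a),'tcp_rot':np.array(b)}
p=plane('wrist',[(213,54),(448,54),(233,190),(426,190)],.035,s);print(p.round(3))
m=(p[2]+p[3])/2;u=((p[0]+p[1])/2-m)[:2];print(np.linalg.norm(u),np.linalg.norm(p[0]-p[1]),np.degrees(np.arctan2(u[1],u[0])));u/=np.linalg.norm(u)
t=m[:2]-.035*u;print(m,'-',t,'+',m[:2]+.035*u);go(t[0],t[1],.022,105.7)
E
```

```text
[[0.456 0.455 0.035]
 [0.57  0.487 0.035]
 [0.479 0.389 0.035]
 [0.583 0.418 0.035]]
0.06938363948058272 0.11829012743987546 105.64696530620223
[0.53129231 0.40390905 0.035     ] - [0.54073213 0.37020608] + [0.52185248 0.43761201]
now [0.5359 0.3634 0.1102] [-1.799e+02  1.000e-01  1.055e+02] t 16.95
shift [0.54 0.66 8.82] turn -0.004
```

Request:
{"api": "play_rows", "payload": {"motion": [[0.2,0.3,1,0],[0.4,0.6,3,0],[0.4,0.6,5,0],[0.4,0.6,7,0],[0.4,0.6,8.2,0],[0.4,0.6,8.8,0],[0.4,0.6,9,0],[0.4,0.6,9,0],[0.4,0.6,9,0]]}}

```text
clock: 17.7
tool_pos: [0.5419, 0.371, 0.0222]
tcp_rot: [179.9, -0.0, 105.5]
wrist_force: [0.6, -0.6, 0.1]
width: 0.371
grasp_force: 59.5
```

Request:
{"api": "play_rows", "payload": {"motion": [[0,0,0,0],[0,0,0,0],[0,0,0,0],[0,0,0,0]], "fingers": 5.8}}

```text
clock: 18.03
tool_pos: [0.5416, 0.3708, 0.0219]
tcp_rot: [180.0, -0.0, 105.5]
wrist_force: [-0.4, -0.4, 0.1]
width: 0.682
grasp_force: 0.0
```

Request:
{"api": "play_rows", "payload": {"motion": [[0,0,-1,0],[0,0,-3,0],[0,0,-6,0],[0,0,-9.5,0],[0,0,-13,0],[0,0,-15.5,0],[0,0,-16,0],[0,0,-16,0]]}}

```text
clock: 18.7
tool_pos: [0.5425, 0.3716, 0.1846]
tcp_rot: [179.7, -0.1, 105.5]
wrist_force: [-0.1, -0.7, -0.9]
width: 0.679
grasp_force: 0.0
```

```bash
python3 - <<'E'
from h import *
im=r.read_camera('top');cv2.imwrite('pics/top1.png',im)
for c in blobs(im,(172,150,70),(4,255,255),15,(120,210,480,330)): print('red',cv2.boundingRect(c),plane('top',[cen(c)],.022)[0].round(3))
for c in blobs(im,(20,100,80),(38,255,255),15,(215,240,480,330)): print('yel',cv2.boundingRect(c),rect('top',c,.01))
go(.445,.045,.20,60)
E
```

```text
red (396, 303, 14, 13) [ 0.407 -0.169  0.022]
red (226, 254, 15, 16) [0.528 0.243 0.022]
yel (307, 286, 15, 17) [446.6, 44.5, 41.4, 29.2, 40.7]
now [0.5415 0.3706 0.1824] [179.9  -0.  105.5] t 18.75
shift [-28.79 -18.01  -1.8 ] turn 0.794
```

Request:
{"api": "play_rows", "payload": {"motion": [[-1,-0.6,0,0.05],[-3,-1.9,0,0.15],[-6,-3.8,0,0.26],[-9.3,-5.8,0,0.38],[-12.6,-7.9,0,0.5],[-15.9,-9.9,0,0.62],[-19.2,-12,0,0.74],[-22.5,-14.1,0,0.86],[-25.5,-16,0,0.98],[-27.8,-17.4,0,1.08],[-28.8,-18,0,1.14],[-28.8,-18,0,1.14]], "fingers": 6.5}}

```text
clock: 19.75
tool_pos: [0.443, 0.0417, 0.1803]
tcp_rot: [-180.0, 0.2, 39.8]
wrist_force: [0.1, -0.1, -0.0]
width: 0.759
grasp_force: 0.0
```

Request:
{"api": "play_rows", "payload": {"motion": [[0,0,0,0],[0,0,0,0]]}}

```text
clock: 19.92
tool_pos: [0.4454, 0.0467, 0.1809]
tcp_rot: [-180.0, -0.0, 40.4]
wrist_force: [1.2, 1.1, 0.1]
width: 0.766
grasp_force: 0.0
```

```bash
python3 - <<'E'
from h import *
s=r.sense();im=r.read_camera('wrist');print(s['tool_pos'],s['tcp_rot'],s['joint_pos'].round(0))
for c in blobs(im,(12,80,60),(40,255,255),300): print('yel',cen(c),cv2.boundingRect(c),rect('wrist',c,.01,s))
cv2.imwrite('pics/w8.png',cv2.resize(im[100:400,160:480],(640,600)))
im=r.read_camera('top');cv2.imwrite('pics/top2.png',im)
for c in blobs(im,(172,150,70),(4,255,255),15,(120,210,480,330)): print('red',cv2.boundingRect(c),plane('top',[cen(c)],.022)[0].round(3))
go(.447,.042,.01,40)
E
```

```text
[0.44542689 0.0466702  0.18092262] [-1.79953519e+02 -3.46201511e-02  4.04182057e+01] [ -6.  25.  -5. 122.   3.  33. -63.]
yel (317.2434346736406, 215.7955758962624) (301, 189, 41, 58) [445.7, 43.1, 49.6, 33.4, 41.5]
red (220, 253, 22, 22) [0.52  0.254 0.022]
red (396, 303, 14, 13) [ 0.407 -0.169  0.022]
red (179, 248, 11, 13) [0.542 0.374 0.022]
now [0.4454 0.0467 0.181 ] [-180.    -0.    40.4] t 20.02
shift [-0.2   0.48 17.1 ] turn 0.007
```

View pics/w8.png

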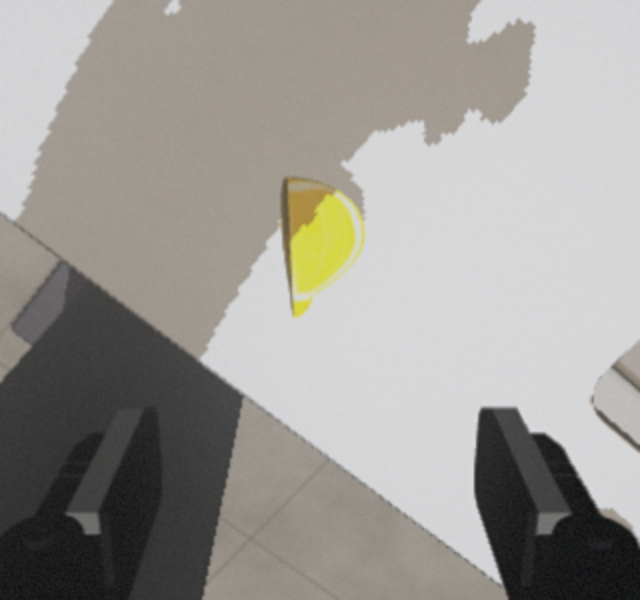

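The wedge's straight cut face, from (287,180) to (295,315) in the crop, runs parallel to the fingers, so gripping across it is antipodal. The leafy tomato lies in the tray at (.542,.374).

Request:
{"api": "play_rows", "payload": {"motion": [[-0.1,0.2,2,0],[-0.25,0.3,5,0],[-0.25,0.3,8.5,0],[-0.25,0.3,12,0],[-0.25,0.3,15,0],[-0.25,0.3,16.5,0],[-0.25,0.3,17,0],[-0.25,0.3,17,0],[-0.25,0.3,17,0]]}}

```text
clock: 20.77
tool_pos: [0.4451, 0.0427, 0.0098]
tcp_rot: [-179.9, -0.0, 40.4]
wrist_force: [-0.4, 0.9, -0.3]
width: 0.763
grasp_force: 0.0
```

Request:
{"api": "play_rows", "payload": {"motion": [[0,0,0,0],[0,0,0,0],[0,0,0,0],[0,0,0,0],[0,0,0,0],[0,0,0,0],[0,0,0,0]], "fingers": 1.5}}

```text
clock: 21.35
tool_pos: [0.4451, 0.042, 0.012]
tcp_rot: [180.0, -0.1, 40.3]
wrist_force: [-2.0, 2.1, 6.4]
width: 0.344
grasp_force: 58.7
```

Request:
{"api": "play_rows", "payload": {"motion": [[0,0,-0.8,0],[0,0,-2.3,0],[0,0,-4.5,0],[0,0,-7,0],[0,0,-9,0],[0,0,-10,0],[0,0,-10,0]]}}

```text
clock: 21.93
tool_pos: [0.4466, 0.041, 0.1134]
tcp_rot: [179.8, -0.2, 40.2]
wrist_force: [0.5, -0.2, -0.5]
width: 0.341
grasp_force: 57.9
```

```bash
python3 - <<'E'
from h import *
go(.643,-.037,.115,70)
im=r.read_camera('wrist');cv2.imwrite('pics/w9.png',im)
E
```

```text
now [0.4466 0.041  0.1134] [179.8  -0.2  40.2] t 21.93
shift [ 9.98 18.63 -0.08] turn -0.521
```

View pics/w9.png

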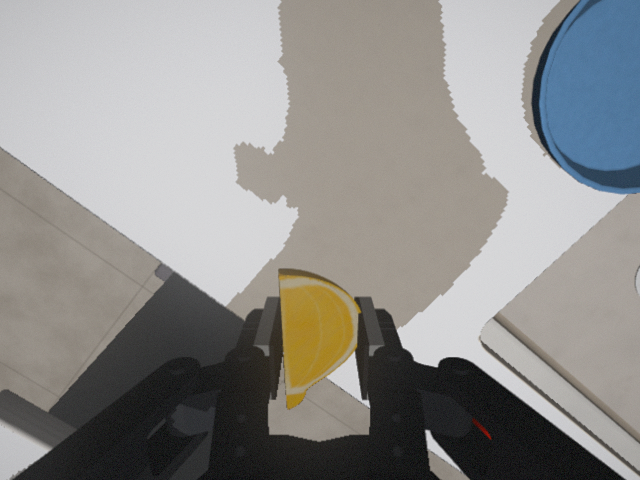

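The wedge is firmly held flat between the pads. On to the dish.

Request:
{"api": "play_rows", "payload": {"motion": [[0.5,1,0,-0.04],[1.5,2.9,0,-0.09],[3,5.6,0,-0.15],[4.6,8.6,0,-0.21],[6.2,11.6,0,-0.27],[7.8,14.5,0,-0.33],[9,16.9,0,-0.4],[9.8,18.3,0,-0.46],[10,18.6,0,-0.5],[10,18.6,0,-0.5],[10,18.6,0,-0.5]]}}

```text
clock: 22.9
tool_pos: [0.6404, -0.0362, 0.1096]
tcp_rot: [-179.9, 0.1, 68.8]
wrist_force: [-0.5, -0.1, 0.1]
width: 0.344
grasp_force: 58.0
```

```bash
python3 - <<'E'
from h import *
go(.643,-.039,.02,70)
E
```

```text
now [ 0.6404 -0.0362  0.1096] [-1.799e+02  1.000e-01  6.880e+01] t 22.9
shift [-0.15  0.37  8.96] turn -0.021
```

Request:
{"api": "play_rows", "payload": {"motion": [[0,0.1,1,0],[-0.1,0.3,3,0],[-0.1,0.3,5,0],[-0.1,0.3,7,0],[-0.1,0.3,8.2,0],[-0.1,0.3,8.8,0],[-0.1,0.3,9.1,0],[-0.1,0.3,9.1,0],[-0.1,0.3,9.1,0]]}}

```text
clock: 23.65
tool_pos: [0.6445, -0.0382, 0.0211]
tcp_rot: [179.9, -0.0, 68.9]
wrist_force: [0.5, -0.3, -0.5]
width: 0.342
grasp_force: 57.9
```

Request:
{"api": "play_rows", "payload": {"motion": [[0,0,0,0],[0,0,0,0],[0,0,0,0],[0,0,0,0]], "fingers": 4.8}}

```text
clock: 23.98
tool_pos: [0.6442, -0.0386, 0.0209]
tcp_rot: [179.9, -0.0, 68.8]
wrist_force: [0.1, 0.5, -0.1]
width: 0.563
grasp_force: 0.0
```

Request:
{"api": "play_rows", "payload": {"motion": [[0,0,-1,0],[0,0,-3,0],[0,0,-6,0],[0,0,-9.5,0],[0,0,-13,0],[0,0,-15.5,0],[0,0,-16,0],[0,0,-16,0]]}}

```text
clock: 24.65
tool_pos: [0.6453, -0.0382, 0.1834]
tcp_rot: [179.7, -0.1, 68.8]
wrist_force: [0.2, 0.6, -0.4]
width: 0.561
grasp_force: 0.0
```

```bash
python3 - <<'E'
from h import *
s=r.sense();im=r.read_camera('wrist')
for c in blobs(im,(12,80,60),(40,255,255),300): print('yel',cen(c),cv2.boundingRect(c),rect('wrist',c,.018,s))
go(.407,-.170,.17,60)
E
```

```text
yel (323.14129385259093, 225.7114043557558) (301, 205, 47, 55) [643.0, -46.7, 47.1, 37.2, 39.9]
yel (245.79741379310346, 9.306034482758621) (212, 0, 60, 19) [651.0, 119.9, 9.3, 41.9, 79.2]
now [ 0.6441 -0.0386  0.1813] [179.9  -0.   68.8] t 24.7
shift [-20.81 -17.37   1.1 ] turn 0.154
```

Request:
{"api": "play_rows", "payload": {"motion": [[-1,-0.8,0,0.02],[-2.8,-2.3,0,0.04],[-5.2,-4.3,0.2,0.06],[-8,-6.7,0.4,0.08],[-10.8,-9,0.6,0.1],[-13.6,-11.3,0.8,0.12],[-16.4,-13.7,1,0.14],[-18.8,-15.7,1.1,0.15],[-20.3,-16.9,1.1,0.15],[-20.8,-17.4,1.1,0.15],[-20.8,-17.4,1.1,0.15],[-20.8,-17.4,1.1,0.15]], "fingers": 6.5}}

```text
clock: 25.7
tool_pos: [0.4073, -0.1693, 0.169]
tcp_rot: [-180.0, -0.1, 60.3]
wrist_force: [0.3, 0.3, -0.7]
width: 0.759
grasp_force: 0.0
```

```bash
python3 - <<'E'
from h import *
s=r.sense();im=r.read_camera('wrist')
for c in blobs(im,(172,120,70),(8,255,255),200): p=plane('wrist',[cen(c)],.018,s)[0]; print('red',cen(c),cv2.boundingRect(c),p.round(4)); go(p[0],p[1],.0125,60)
E
```

```text
red (317.22375127421, 219.18511722731904) (294, 196, 47, 47) [ 0.4082 -0.1674  0.018 ]
now [ 0.408  -0.1689  0.1692] [ 1.80e+02 -1.00e-01  6.03e+01] t 25.75
shift [ 0.11 -0.07 15.67] turn 0.006
```

Request:
{"api": "play_rows", "payload": {"motion": [[0.1,0,2,0],[0.1,0,5,0],[0.1,0,8,0],[0.1,0,11,0],[0.1,0,13.6,0],[0.1,0,15,0],[0.1,0,15.6,0],[0.1,0,15.6,0],[0.1,0,15.6,0]]}}

```text
clock: 26.5
tool_pos: [0.4083, -0.1675, 0.0128]
tcp_rot: [-180.0, -0.1, 60.4]
wrist_force: [0.1, -0.4, 0.5]
width: 0.761
grasp_force: 0.0
```

Request:
{"api": "play_rows", "payload": {"motion": [[0,0,0,0],[0,0,0,0],[0,0,0,0],[0,0,0,0],[0,0,0,0],[0,0,0,0],[0,0,0,0]], "fingers": 2.5}}

```text
clock: 27.08
tool_pos: [0.4077, -0.1688, 0.0143]
tcp_rot: [179.9, -0.1, 60.3]
wrist_force: [-0.9, 1.1, 5.1]
width: 0.397
grasp_force: 59.1
```

Request:
{"api": "play_rows", "payload": {"motion": [[0,0,-0.8,0],[0,0,-2.3,0],[0,0,-4.5,0],[0,0,-7,0],[0,0,-9.5,0],[0,0,-11.5,0],[0,0,-12,0],[0,0,-12,0]]}}

```text
clock: 27.75
tool_pos: [0.4079, -0.1696, 0.1348]
tcp_rot: [179.8, -0.0, 60.2]
wrist_force: [0.6, 0.1, -1.2]
width: 0.401
grasp_force: 59.8
```

```bash
python3 - <<'E'
from h import *
go(.47,.14,.135,90)
E
```

```text
now [ 0.4079 -0.1696  0.1348] [179.8  -0.   60.2] t 27.75
shift [ 29.95 -10.01  -0.05] turn -0.52
```

Request:
{"api": "play_rows", "payload": {"motion": [[1,-0.3,0,-0.03],[2.9,-1,0,-0.08],[5.6,-1.9,0,-0.13],[8.7,-2.9,0,-0.18],[12,-4,0,-0.23],[15.2,-5.1,0,-0.28],[18.4,-6.1,0,-0.33],[21.6,-7.2,0,-0.38],[24.7,-8.2,0,-0.43],[27.4,-9.1,0,-0.48],[29.3,-9.8,0,-0.52],[30,-10,0,-0.52]]}}

```text
clock: 28.75
tool_pos: [0.4683, 0.1463, 0.1324]
tcp_rot: [-179.9, -0.2, 90.5]
wrist_force: [0.8, 0.4, 0.2]
width: 0.398
grasp_force: 59.8
```

Request:
{"api": "play_rows", "payload": {"motion": [[0,0,0,0]]}}

```text
clock: 28.83
tool_pos: [0.4683, 0.1439, 0.1324]
tcp_rot: [-179.9, -0.1, 90.3]
wrist_force: [0.3, 0.1, 0.2]
width: 0.401
grasp_force: 59.8
```

```bash
python3 - <<'E'
from h import *
go(.521,.436,.125,105.7)
E
```

```text
now [0.4683 0.1439 0.1324] [-1.799e+02 -1.000e-01  9.030e+01] t 28.83
shift [29.18  5.41  0.77] turn -0.269
```

Request:
{"api": "play_rows", "payload": {"motion": [[1,0.2,0,-0.02],[2.9,0.5,0,-0.05],[5.6,1,0,-0.08],[8.7,1.6,0.1,-0.11],[11.9,2.2,0.2,-0.14],[15.1,2.8,0.3,-0.17],[18.3,3.4,0.4,-0.2],[21.5,3.9,0.5,-0.22],[24.6,4.5,0.6,-0.24],[27.2,5,0.7,-0.26],[29,5.3,0.7,-0.27],[29.5,5.4,0.7,-0.27]]}}

```text
clock: 29.83
tool_pos: [0.5222, 0.4386, 0.1255]
tcp_rot: [-180.0, -0.1, 105.6]
wrist_force: [-0.6, -0.3, 0.5]
width: 0.398
grasp_force: 59.8
```

Request:
{"api": "play_rows", "payload": {"motion": [[0,0,0,0],[0,0,0,0],[0,0,0,0]]}}

```text
clock: 30.08
tool_pos: [0.5234, 0.4337, 0.1259]
tcp_rot: [-180.0, 0.1, 105.4]
wrist_force: [-0.3, 0.4, -0.4]
width: 0.404
grasp_force: 59.8
```

```bash
python3 - <<'E'
from h import *
go(.521,.436,.021,105.7)
im=r.read_camera('wrist');cv2.imwrite('pics/w10.png',im)
E
```

```text
now [0.5234 0.4337 0.1259] [-1.800e+02  1.000e-01  1.054e+02] t 30.08
shift [ 0.31 -0.16 10.49] turn -0.005
```

View pics/w10.png

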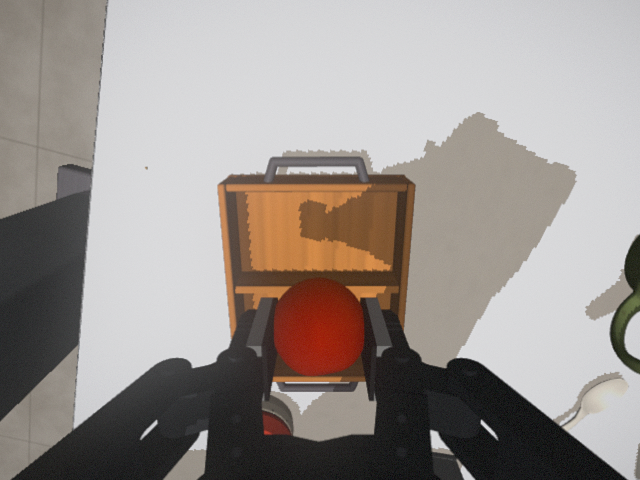

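The tomato is held above the far half, with the divider at v≈290 and the far rim at v≈183. Lowering it.

Request:
{"api": "play_rows", "payload": {"motion": [[0.1,-0.1,1,0],[0.3,-0.1,3,0],[0.3,-0.1,5.5,0],[0.3,-0.1,8,0],[0.3,-0.1,9.5,0],[0.3,-0.1,10.2,0],[0.3,-0.1,10.5,0],[0.3,-0.1,10.5,0],[0.3,-0.1,10.5,0]]}}

```text
clock: 30.88
tool_pos: [0.5214, 0.4397, 0.0225]
tcp_rot: [179.9, -0.1, 105.5]
wrist_force: [-0.1, 0.0, 0.3]
width: 0.397
grasp_force: 59.8
```

Request:
{"api": "play_rows", "payload": {"motion": [[0,0,0,0],[0,0,0,0],[0,0,0,0],[0,0,0,0]], "fingers": 5.8}}

```text
clock: 31.22
tool_pos: [0.5213, 0.4392, 0.022]
tcp_rot: [179.9, -0.0, 105.5]
wrist_force: [-0.4, 0.9, -0.0]
width: 0.676
grasp_force: 0.0
```

Request:
{"api": "play_rows", "payload": {"motion": [[0,0,-1,0],[0,0,-3,0],[0,0,-6,0],[0,0,-9.5,0],[0,0,-13,0],[0,0,-16.5,0],[0,0,-18,0],[0,0,-18,0]]}}

```text
clock: 31.88
tool_pos: [0.522, 0.4413, 0.207]
tcp_rot: [179.6, -0.3, 105.5]
wrist_force: [-0.1, 0.9, 1.5]
width: 0.677
grasp_force: 0.0
```

Request:
{"api": "play_rows", "payload": {"motion": [[-1,-1,0,0],[-3,-3,0,0],[-5.5,-5,0,0],[-8.5,-7,0,0],[-11.5,-9,0,0],[-14.5,-10,0,0],[-17.5,-10,0,0],[-20.5,-10,0,0],[-23.5,-10,0,0],[-26.5,-10,0,0],[-28,-10,0,0],[-28,-10,0,0]]}}

```text
clock: 32.88
tool_pos: [0.5001, 0.137, 0.1998]
tcp_rot: [-179.8, 0.2, 105.1]
wrist_force: [0.0, 0.4, -1.0]
width: 0.677
grasp_force: 0.0
```

```bash
python3 - <<'E'
from h import *
im=r.read_camera('top')
for c in blobs(im,(172,150,70),(4,255,255),15,(120,210,480,330)): print('red',cv2.boundingRect(c),plane('top',[cen(c)],.022)[0].round(3))
si=r.read_camera('side');print(r.sense()['tool_pos'],r.sense()['clock'])
o=np.zeros((600,800,3),np.uint8)
o[:]=np.hstack([cv2.resize(im[170:310,120:380],(440,237)) if 0 else cv2.resize(im[160:310,130:390],(440,600)),cv2.resize(si[150:450,230:450],(360,600))])
cv2.imwrite('pics/fin.png',o)
E
```

```text
red (220, 253, 22, 22) [0.52  0.254 0.022]
red (150, 256, 14, 14) [0.521 0.439 0.022]
red (179, 248, 11, 13) [0.542 0.374 0.022]
[0.49917999 0.14197301 0.20076962] 32.9833
```

View pics/fin.png

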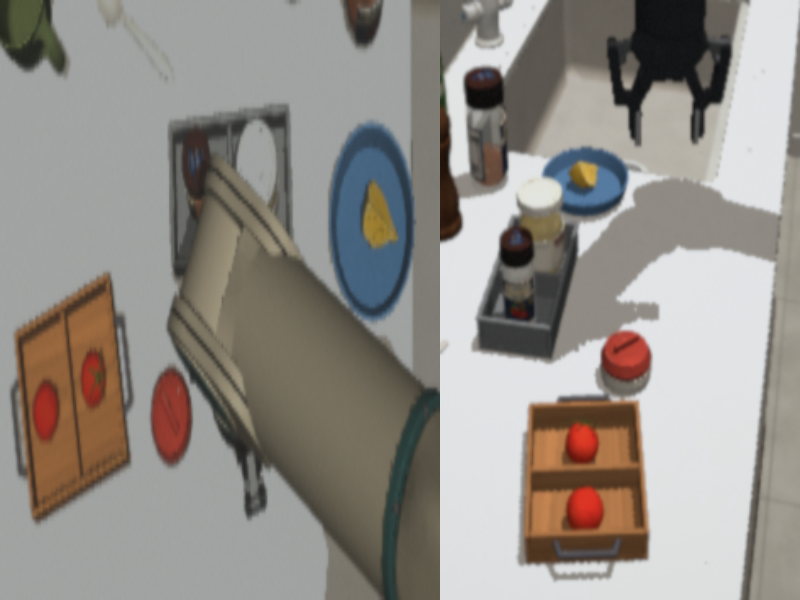

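Both tomatoes sit one in each half of the tray, and both jars stand upright in the caddy. The wedge lies in the middle of the dish at (378,215), and the timer has not moved. Letting the arm settle, then handing in.

Request:
{"api": "play_rows", "payload": {"motion": [[0,0,0,0],[0,0,0,0],[0,0,0,0],[0,0,0,0]]}}

```text
clock: 33.32
tool_pos: [0.4993, 0.1434, 0.2014]
tcp_rot: [180.0, -0.0, 105.6]
wrist_force: [-1.2, -0.7, -0.8]
width: 0.681
grasp_force: 0.0
```

```bash
python3 -c "
from station import r
print(r.hand_in())"
```

```text
the job is handed in; nothing more can be done
None
```

All five items are sorted, the timer is still where it stood, and the job was handed in at about 33 s on the clock; the hand-in returned no verdict, so this rests on my last pictures.

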